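Return the oil pots to the clockmaker's oil stand

TASK

Gather the four white oil pots with knobbed lids from the mat and set each one down, gently and without dropping it, in the well of the wooden oil stand that has the colour of its lid, flat on the well's floor. Keep the pots upright all the way, and leave the two clear screw jars with flat red and blue lids standing where they are.

Things in the scene. Friction and masses are not known exactly. Their poses are not given: they have to be found in the camera images.
- pot_red: Red oil pot: upright white ceramic cylinder, 36 mm across, 34 mm high, with a red lid 29 mm across (a white rim shows round it) and a red knob 16 mm across; 52 mm high overall. One rigid piece, loose, about 80 g; grip the body or the knob (its top 6 mm). Starts on a thin green mat, which also bears a brass wheel and tweezers, up to 11 mm high. Origin: centre of its underside, z up.
- pot_blue: Blue oil pot: upright white ceramic cylinder, 36 mm across, 34 mm high, with a blue lid 29 mm across (a white rim shows round it) and a blue knob 16 mm across; 52 mm high overall. One rigid piece, loose, about 80 g; grip the body or the knob (its top 6 mm). Starts on a thin green mat, which also bears a brass wheel and tweezers, up to 11 mm high. Origin: centre of its underside, z up.
- pot_yellow: Yellow oil pot: upright white ceramic cylinder, 36 mm across, 34 mm high, with a yellow lid 29 mm across (a white rim shows round it) and a yellow knob 16 mm across; 52 mm high overall. One rigid piece, loose, about 80 g; grip the body or the knob (its top 6 mm). Starts on a thin green mat, which also bears a brass wheel and tweezers, up to 11 mm high. Origin: centre of its underside, z up.
- pot_green: Green oil pot: upright white ceramic cylinder, 36 mm across, 34 mm high, with a green lid 29 mm across (a white rim shows round it) and a green knob 16 mm across; 52 mm high overall. One rigid piece, loose, about 80 g; grip the body or the knob (its top 6 mm). Starts on a thin green mat, which also bears a brass wheel and tweezers, up to 11 mm high. Origin: centre of its underside, z up.
- well_red: Red well: shallow round red cup fixed on the wooden oil stand; 62 mm outside, 52 mm inside diameter; floor 3 mm and rim 11 mm above its origin, the centre of its underside, on the stand's top 18 mm above the bench; z up. Four wells in a square, 84 mm apart; stand 190 mm square, with a brass knob 22 mm high in its middle.
- well_blue: Blue well: shallow round blue cup fixed on the wooden oil stand; 62 mm outside, 52 mm inside diameter; floor 3 mm and rim 11 mm above its origin, the centre of its underside, on the stand's top 18 mm above the bench; z up. Four wells in a square, 84 mm apart; stand 190 mm square, with a brass knob 22 mm high in its middle.
- well_yellow: Yellow well: shallow round yellow cup fixed on the wooden oil stand; 62 mm outside, 52 mm inside diameter; floor 3 mm and rim 11 mm above its origin, the centre of its underside, on the stand's top 18 mm above the bench; z up. Four wells in a square, 84 mm apart; stand 190 mm square, with a brass knob 22 mm high in its middle.
- well_green: Green well: shallow round green cup fixed on the wooden oil stand; 62 mm outside, 52 mm inside diameter; floor 3 mm and rim 11 mm above its origin, the centre of its underside, on the stand's top 18 mm above the bench; z up. Four wells in a square, 84 mm apart; stand 190 mm square, with a brass knob 22 mm high in its middle.
- jar_red: Look-alike that does not belong in the stand: screw jar with a clear body (35 mm across) and a flat red lid 37 mm across that covers it wholly: no knob, no white rim. 44 mm high, loose, about 60 g, standing on the mat among the pots. Origin: centre of its underside, z up.
- jar_blue: Look-alike that does not belong in the stand: screw jar with a clear body (35 mm across) and a flat blue lid 37 mm across that covers it wholly: no knob, no white rim. 44 mm high, loose, about 60 g, standing on the mat among the pots. Origin: centre of its underside, z up.

How it is judged:
By the outcome, as a careful person would: the job done as asked, in the order asked, and still so for the second after the job is handed in, with the robot touching nothing.
It also fails if it takes over 96 s, if anything falls off the work surface, if the arm or the gripper's body presses on something with over 40 N, if the wrist force passes 120 N, or if a joint passes its speed limit or range.

ROBOT

A 7-joint arm with a two-finger parallel gripper is mounted at the origin on the work surface. World frame = base frame: x ahead of the robot, y to its left, z up, the work surface at z = 0. Lengths are in m, angles in rad, forces in N, time in s.
With the tool pointing down it reaches from about 0.425 to 0.925 m from the base axis. Payload 6.8 kg.
Tool frame: the origin (TCP) lies between the finger pads; the fingertips stand 25 mm ahead of it and the grasp point (between the pads) lies 6 mm ahead of it; z points along the fingers, y is the line along which they close (so a half turn about z gives the same grasp; the last joint's range is limited). The gripper opens to 88 mm and grips with 3 to 60 N. Pads are 20 mm wide; open, the fingers measure 115 mm over their backs; the gripper's body (75 mm by 178 mm) begins 61 mm behind the grasp point.
Start: joints at [1.118, 0.477, 0.022, 1.555, -0.011, 1.109, -0.083], TCP at [0.228, -0.635, 0.248] pointing down, gripper open.
Joint ranges: [-2.96, 2.96], [-0.34, 2.1], [-1.41, 1.46], [0.24, 2.44], [-1.37, 4.51], [0.17, 1.92], [-2.96, 2.96]. Speed limits (rad/s): [2.39, 2.39, 3.14, 3.14, 3.14, 3.14, 3.14].

INTERFACE

Orientations are given as [roll, pitch, yaw] about the fixed x, y, z axes, in that order (R = Rz(yaw) Ry(pitch) Rx(roll)).
In Python, from rig import r, set_gripper, kin, cams, order gives the robot as it stands. The module is installed in compiled form; this text tells all that it offers. Calls block until the motion is done:
- r.goto(position, orientation): joint-space move of the TCP to a pose.
- r.move_l(position, attitude=None, feed=0.15): straight line of the TCP; attitude=None keeps the orientation; feed is the mean speed in m/s.
- r.movej(angles): joint-space move.
- set_gripper(opening, squeeze=None): finger opening in m; squeeze is the grip in N (None keeps the last); returns when the fingers have stopped.
- r.sleep(seconds).
- kin.inverse_kinematics(position, orientation): joint angles nearest the present ones, or None.
- r.get_state(): the state.
- cams.capture(name): name is "scene" or "side" or "wrist"; returns a dict with "pixels" (420x560x3 uint8, red, green, blue), "vfov" (degrees; the focal length in pixels is half the picture's height over the tangent of half this angle, whatever the lens; pixels are square), "cx", "cy" (the principal point, pixels), "pose" (4x4, takes a point from camera to world coordinates). Camera axes: x right, y down, z forward; pixel columns grow to the right and rows downward; lengths in m; the calibration is good to about 2 mm. A picture is of the moment at which its call begins. There is no depth.
A pose or a line that the arm cannot do raises r.PlanningError and nothing moves.
- order.job_done(): hands the job in; it is judged then, once.
The state is a dict: "clock": time; "joints": joint angles; "qd": joint speeds; "joint_efforts": joint torques, N m; "ee_pos": TCP position; "orientation": TCP orientation; "ft_force": force on the tool from outside, world axes, zero at the start; "torque": the same for the moment, N m; "opening": finger opening in m; "gripper_force": force on a finger pad.
Only numpy, scipy, OpenCV 4.12 (cv2) and the standard library are available. Lean on these libraries where they do the work, as an engineer would, in place of code of your own. Each camera call takes 0.05 s, during which the arm holds its last target. There are 200 camera calls.

## Working session

There is one attempt and no reset: what is moved stays moved. The work goes in short steps, each a Python script; the robot and the scene stay as the last script left them, time stands still between calls to the robot, and variables do not carry over. Pictures are saved under pics/ and viewed, at most 14 in all, crops included, and the job is handed in when it is done.

```bash
mkdir -p pics; python3 - <<'E'
from rig import r, set_gripper, kin, cams, order
import cv2,numpy as np
for n in ["scene","side"]:
    c=cams.capture(n); cv2.imwrite(f"pics/{n}0.png",c["pixels"][:,:,::-1])
    print(n,c["vfov"],c["cx"],c["cy"],np.round(c["pose"],3).tolist())
s=r.get_state();print(s["clock"],s["orientation"],s["opening"],s["ft_force"])
E
```

```text
scene 51.02413431231212 277.7664410104556 203.0618727063973 [[-0.756, 0.568, -0.326, 0.779], [0.655, 0.644, -0.395, 0.321], [-0.014, -0.512, -0.859, 0.75], [0.0, 0.0, 0.0, 1.0]]
side 57.05039284759651 290.40207193023144 207.43570834435855 [[0.978, -0.118, 0.17, 0.369], [-0.206, -0.629, 0.749, -0.64], [0.019, -0.768, -0.64, 0.591], [0.0, 0.0, 0.0, 1.0]]
0.1 [-3.13997875e+00  1.33553511e-04  3.44858374e-01] 0.08755424450315634 [-0.05179959 -0.04599719 -0.45466543]
```

View pics/scene0.png

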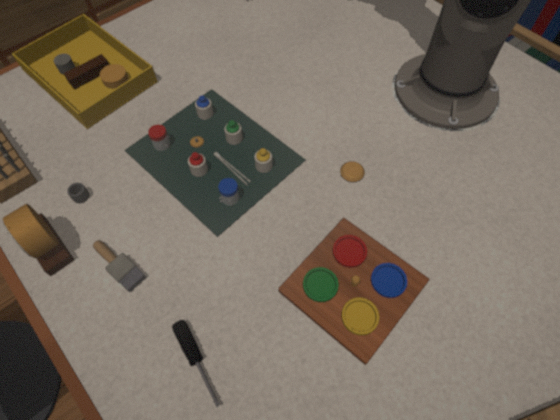

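View pics/side0.png

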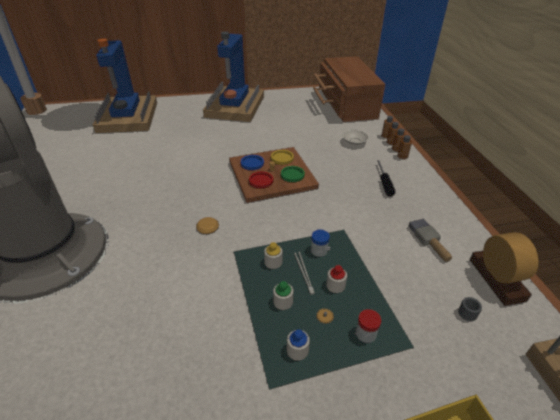

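The pictures show pots in scene view at blue (204,104), green (233,130), yellow (263,157) and red (197,160). The jars are at red (158,135) and blue (229,190). The wells are at red (350,251), blue (389,281), green (321,285) and yellow (361,316). All of them also appear in the side view.

```bash
cat > h.py <<'E'
from rig import r, set_gripper, kin, cams, order
import cv2,numpy as np
H={"red":[(0,9),(171,180)],"yellow":[(22,33)],"green":[(50,88)],"blue":[(105,125)]}
def cast(c,u,v,z):
    f=c["pixels"].shape[0]/2/np.tan(np.radians(c["vfov"])/2); P=np.array(c["pose"])
    d=P[:3,:3]@[(u-c["cx"])/f,(v-c["cy"])/f,1]; o=P[:3,3]
    return (o+d*(z-o[2])/d[2])[:2]
def project(c,p):
    f=c["pixels"].shape[0]/2/np.tan(np.radians(c["vfov"])/2); P=np.array(c["pose"])
    q=P[:3,:3].T@(np.array(p)-P[:3,3]); return np.array([f*q[0]/q[2]+c["cx"],f*q[1]/q[2]+c["cy"]])
def blobs(c,col,smin=110,vmin=50,amin=30):
    hsv=cv2.cvtColor(c["pixels"],cv2.COLOR_RGB2HSV)
    m=sum(cv2.inRange(hsv,(a,smin,vmin),(b,255,255)) for a,b in H[col])
    out=[]
    for k in cv2.findContours(m,cv2.RETR_EXTERNAL,cv2.CHAIN_APPROX_NONE)[0]:
        A=cv2.contourArea(k)
        if A>=amin:
            M=cv2.moments(cv2.convexHull(k)); out.append((A,M["m10"]/M["m00"],M["m01"]/M["m00"],cv2.boundingRect(k)))
    return out
E
python3 - <<'E'
from h import *
for n in ["scene","side"]:
    c=cams.capture(n)
    for col in H:
        for A,u,v,b in blobs(c,col):
            if A<3000: print(n,col,A,round(u),round(v),b,"z42",cast(c,u,v,.042).round(3),"z28",cast(c,u,v,.028).round(3))
E
```

```text
scene red 934.5 349 251 (332, 233, 36, 37) z42 [0.48  0.153] z28 [0.474 0.149]
scene red 111.5 196 158 (190, 152, 13, 13) z42 [ 0.565 -0.191] z28 [ 0.561 -0.201]
scene red 195.0 157 132 (148, 125, 18, 16) z42 [ 0.586 -0.301] z28 [ 0.583 -0.313]
scene red 412.0 545 16 (531, 0, 29, 36) z42 [-0.338  0.027] z28 [-0.36   0.022]
scene yellow 665.5 360 316 (342, 299, 36, 35) z42 [0.55  0.244] z28 [0.546 0.243]
scene yellow 64.0 98 92 (86, 80, 25, 25) z42 [ 0.621 -0.486] z28 [ 0.618 -0.502]
scene yellow 33.0 90 53 (85, 47, 13, 13) z42 [ 0.571 -0.612] z28 [ 0.567 -0.631]
scene yellow 2993.0 82 62 (13, 14, 139, 88) z42 [ 0.602 -0.596] z28 [ 0.599 -0.614]
scene green 734.5 321 285 (304, 268, 34, 33) z42 [0.56  0.165] z28 [0.556 0.161]
scene blue 863.5 389 280 (372, 264, 35, 33) z42 [0.468 0.234] z28 [0.462 0.232]
scene blue 234.0 227 186 (218, 178, 20, 18) z42 [ 0.558 -0.097] z28 [ 0.553 -0.105]
scene blue 55.5 202 101 (197, 96, 12, 11) z42 [ 0.464 -0.308] z28 [ 0.458 -0.32 ]
side red 374.5 369 320 (358, 309, 23, 23) z42 [ 0.583 -0.306] z28 [ 0.589 -0.297]
side red 133.0 337 272 (331, 265, 14, 
[... 388 characters left out ...]
 157 (271, 150, 22, 14) z42 [0.535 0.21 ] z28 [0.54  0.231]
side green 125.0 283 288 (276, 281, 14, 15) z42 [ 0.456 -0.215] z28 [ 0.458 -0.204]
side green 235.0 292 174 (281, 166, 23, 16) z42 [0.546 0.13 ] z28 [0.551 0.149]
side blue 189.5 298 338 (290, 329, 17, 18) z42 [ 0.461 -0.315] z28 [ 0.463 -0.307]
side blue 193.0 320 237 (312, 230, 18, 15) z42 [ 0.556 -0.102] z28 [ 0.561 -0.088]
side blue 229.0 252 162 (241, 155, 22, 15) z42 [0.455 0.199] z28 [0.457 0.221]
side blue 1193.5 117 80 (97, 41, 41, 76) z42 [0.05  0.817] z28 [0.042 0.854]
side blue 584.5 10 75 (0, 35, 24, 74) z42 [-0.331  0.921] z28 [-0.349  0.96 ]
side blue 978.0 232 71 (218, 34, 30, 72) z42 [0.463 0.844] z28 [0.466 0.882]
```

```bash
python3 - <<'E'
from h import *
D=[np.pi,0,0]
for k,p in {"mat":[.50,-.2,.30],"stand":[.50,.19,.30]}.items():
    r.goto(p,D); c=cams.capture("wrist"); cv2.imwrite(f"pics/w_{k}.png",c["pixels"][:,:,::-1])
    s=r.get_state(); print(k,s["clock"],s["ee_pos"].round(4) if hasattr(s["ee_pos"],'round') else s["ee_pos"],np.round(s["joints"],2),np.round(c["pose"],3).tolist(),c["vfov"])
    for col in H:
        for A,u,v,b in blobs(c,col,amin=80): print(col,A,round(u),round(v),b,"z42",cast(c,u,v,.043).round(4),"z28",cast(c,u,v,.028).round(4))
E
```

```text
mat 2.1167 [ 0.4997 -0.2012  0.2999] [ 0.42  0.21 -0.18  1.81  0.04  1.12 -1.35] [[-0.001, -0.96, -0.279, 0.577], [-1.0, 0.002, -0.0, -0.201], [0.001, 0.279, -0.96, 0.438], [0.0, 0.0, 0.0, 1.0]] 59.27324342495049
red 324.0 429 384 (416, 372, 22, 34) z42 [ 0.2218 -0.3961] z28 [ 0.2083 -0.4036]
red 2107.0 419 296 (377, 245, 88, 86) z42 [ 0.3508 -0.37  ] z28 [ 0.3422 -0.3764]
red 2040.0 136 295 (92, 245, 87, 86) z42 [ 0.3522 -0.0308] z28 [ 0.3437 -0.0243]
red 155.5 3 198 (0, 181, 8, 34) z42 [0.4721 0.1029] z28 [0.4681 0.1144]
red 520.0 271 112 (258, 99, 27, 27) z42 [ 0.5643 -0.1943] z28 [ 0.5638 -0.1941]
red 1080.0 378 90 (360, 72, 38, 38) z42 [ 0.5855 -0.3038] z28 [ 0.5858 -0.3077]
yellow 409.5 200 210 (188, 199, 24, 23) z42 [ 0.4585 -0.1139] z28 [ 0.454  -0.1106]
yellow 8730.5 534 95 (503, 0, 57, 185) z42 [ 0.5813 -0.4634] z28 [ 0.5814 -0.4734]
green 377.0 288 209 (277, 198, 23, 23) z42 [ 0.4594 -0.2121] z28 [ 0.4549 -0.2125]
blue 401.0 376 204 (364, 193, 25, 24) z42 [ 0.4645 -0.3104] z28 [ 0.4602 -0.3145]
blue 1024.0 178 119 (160, 101, 37, 37) z42 [ 0.5574 -0.0973] z28 [ 0.5567 -0.09
[... 153 characters left out ...]
, 0.279, -0.96, 0.438], [0.0, 0.0, 0.0, 1.0]] 59.27324342495049
red 371.5 393 264 (378, 245, 31, 42) z42 [0.3937 0.0537] z28 [0.3867 0.0486]
red 166.5 169 252 (158, 245, 21, 14) z42 [0.4092 0.3144] z28 [0.4028 0.3192]
red 2244.0 315 195 (288, 169, 55, 54) z42 [0.4759 0.1478] z28 [0.472  0.1463]
yellow 483.5 546 210 (532, 199, 28, 23) z42 [ 0.4579 -0.1112] z28 [ 0.4534 -0.1226]
yellow 2382.5 230 132 (203, 104, 55, 57) z42 [0.545  0.2385] z28 [0.5437 0.2404]
green 2420.5 306 122 (279, 93, 55, 58) z42 [0.5555 0.1586] z28 [0.5547 0.1575]
blue 2022.0 242 205 (217, 180, 52, 51) z42 [0.4652 0.2277] z28 [0.4609 0.2292]
blue 845.5 546 120 (530, 101, 30, 37) z42 [ 0.5569 -0.092 ] z28 [ 0.5561 -0.1027]
```

```bash
cat >> h.py <<'E'
D=[np.pi,0,0]
POT=dict(red=(.564,-.1945),yellow=(.457,-.115),green=(.458,-.213),blue=(.464,-.311))
WELL=dict(red=(.4725,.147),yellow=(.5445,.241),green=(.555,.1585),blue=(.4613,.2300))
def fz(): r.sleep(.1); return r.get_state()["ft_force"][2]
def pick(n):
    x,y=POT[n]; set_gripper(.062,15)
    r.goto([x,y,.15],D); r.move_l([x,y,.075],feed=.2); r.move_l([x,y,.039],feed=.08)
    set_gripper(.02,15); s=r.get_state(); print(n,"grip",round(s["opening"],4),s["gripper_force"],np.round(s["ft_force"],2))
    r.move_l([x,y,.06],feed=.05); r.move_l([x,y,.13],feed=.15); print("held",round(r.get_state()["opening"],4))
def place(n):
    x,y=WELL[n]; r.move_l([x,y,.13],feed=.25); r.move_l([x,y,.064],feed=.12)
    f0=fz(); z=.064
    while z>.0535:
        z-=.001; r.move_l([x,y,z],feed=.02); f=fz()
        if f-f0>1.5: break
    print("place z",round(z,4),"df",round(f-f0,2))
    o=r.get_state()["opening"]; set_gripper(o+.006); set_gripper(.062); r.sleep(.1)
    r.move_l([x,y,.075],feed=.06); r.move_l([x,y,.14],feed=.2); print("clock",r.get_state()["clock"])
E
python3 - <<'E'
from h import *
pick("red"); place("red")
for n in ["scene","wrist"]:
    c=cams.capture(n); cv2.imwrite(f"pics/{n}1.png",c["pixels"][:,:,::-1])
E
```

```text
red grip 0.0354 15.000090292481119 [-1.56  0.88  2.66]
held 0.0356
place z 0.058 df 4.71
clock 14.95
```

View pics/scene1.png

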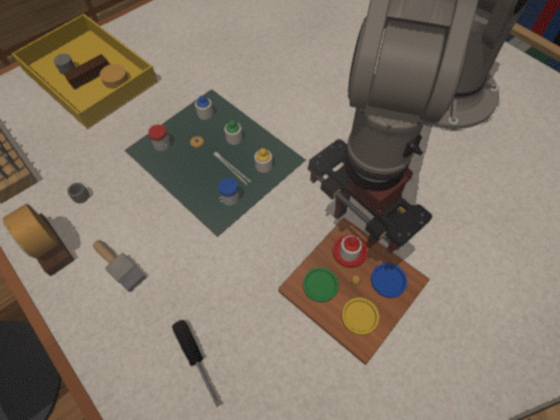

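View pics/wrist1.png

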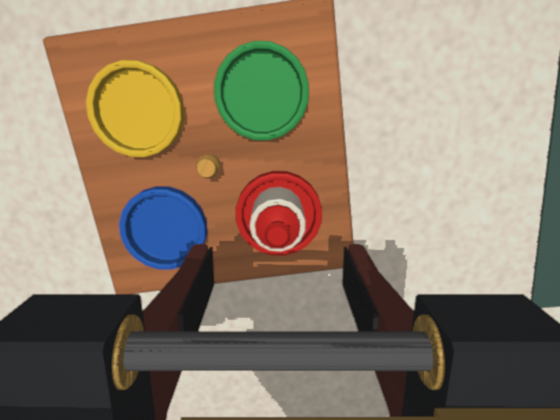

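The red pot stands upright and centred in the red well (scene 350,249; wrist 277,225), and the jars haven't moved. I'll do the other three the same way.

```bash
python3 - <<'E'
from h import *
for n in ["blue","yellow","green"]:
    pick(n)
    if abs(r.get_state()["opening"]-.0356)>.002: print("check grip"); break
    place(n)
    c=cams.capture("wrist"); cv2.imwrite(f"pics/w_{n}.png",c["pixels"][:,:,::-1])
x,y=r.get_state()["ee_pos"][:2]
r.goto([.47,.10,.30],D)
for n in ["scene","wrist","side"]:
    c=cams.capture(n); cv2.imwrite(f"pics/{n}2.png",c["pixels"][:,:,::-1])
print(r.get_state()["clock"])
E
```

```text
blue grip 0.036 15.000102703197626 [0.   0.64 2.73]
held 0.0358
place z 0.058 df 5.08
clock 26.8833
yellow grip 0.0353 15.000193762338654 [-1.19  0.11  3.46]
held 0.0356
place z 0.058 df 4.4
clock 37.7
green grip 0.0356 15.000278920051642 [-0.89 -0.08  2.95]
held 0.0357
place z 0.058 df 4.55
clock 48.975
49.9583
```

View pics/scene2.png

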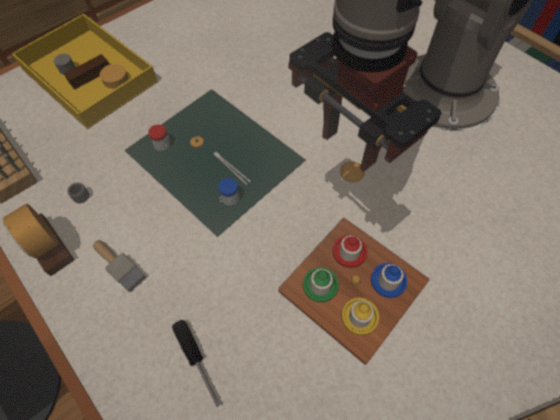

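View pics/wrist2.png

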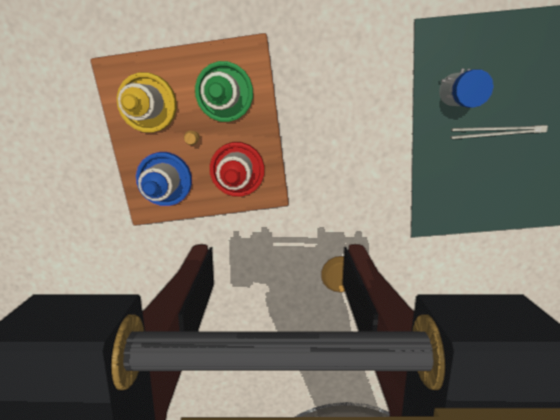

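All four pots stand upright in their matching wells (scene: red 350,249; blue 391,278; green 321,283; yellow 361,314). Both jars are where they started (158,137 and 229,190), so I'm handing in.

```bash
python3 -c "
from rig import order
print(order.job_done())"
```

```text
the job is handed in; nothing more can be done
None
```

All four oil pots are upright in the wells matching their lids, the two screw jars were left where they stood, and the job was handed in at about 50 s on the robot's clock.

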